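# Push a jammed plug out of a tilting tube

### The arm

A 6-joint arm with a two-finger parallel gripper is mounted at the origin on a cart in front of the work surface, level with it; the furniture and walls round the work are solid. World frame = base frame: x ahead of the robot, y to its left, z up, the work surface at z = 0. Lengths are in m, angles in rad, forces in N, time in s.
With the tool pointing down it reaches from about 0.25 to 0.725 m from the base axis. Payload 4 kg.
Tool frame: the origin (TCP) lies midway between the tips of the shut fingers; the grasp point (between the pads) lies pinch_z behind it (pinch_z is the distance from the TCP to the grasp point, in m); z points along the fingers, y is the direction in which the jaws open and shut (so a half turn about z gives the same grasp; the last joint's range is limited). The gripper opens to 85 mm and grips with 20 to 120 N. Pads are 22 mm wide; open, the fingers measure 114 mm over their backs; the gripper's body (76 mm by 85 mm) begins 54 mm behind the grasp point. The pads swing forward as they close: fully open they stand 13 mm farther back than shut.
Start: joints at [1.22, 0.241, 0.005, 1.335, 0, 1.571], TCP at [0.172, 0.47, 0.231] pointing down, gripper open.
Joint ranges: [-2.72, 2.72], [-1.05, 1.87], [-1.09, 1.28], [-1.99, 2.15], [-1.42, 1.44], [-3.14, 3.14]. Speed limits (rad/s): [2.79, 2.79, 3.14, 3.14, 3.14, 3.14].

### API

Orientations are given as a unit quaternion [x, y, z, w].
In Python, from workcell import * gives the robot as it stands.
- The arm moves only by the tool move_arm, never from a script. Its argument "motion" is a list of rows, each a list of 3 entries, a list of its own where there are three numbers: the finger opening in mm, from 0 to 85.4, then the shift along the tool's x, y, z in units of 50 mm (1.0 is 50 mm), then the turn about the tool's z in units of 6 degrees (1.0 is 6 degrees). In form: [[claw, [dx, dy, dz], roll], ...]. A call has exactly 10 rows; each row is the pose to reach, as a shift and turn from the pose commanded when the call began, along the tool's axes at that moment; what a row does not reach only later rows make up. A row lasts 1/10 s, in which the tool goes at most 50 mm and 8.59 degrees, less where a joint would pass 70% of its speed; a pose out of reach is approached as far as the arm can. A call with a gripper value outside its range is refused whole. The fingers move at their own pace and stop on an object; the grip force is fixed at half the most. Time passes only in rows, so rows that repeat a pose let the fingers close, or fill a call up. It gives the time, the measured TCP pose, the force and the opening at its end, in the units of the state.
- get_obs(): the state, without advancing time (a new reading comes with each control period).
- camera(name): name is "side" or "top" or "wrist"; returns a dict with "color" (384x512x3 uint8, red, green, blue), "fx", "fy", "cx", "cy" (pixels), "rvec" (rotation vector, rad) and "tvec" (3), from world to camera coordinates, as OpenCV has them; the wrist camera has in their place "mount" (4x4, takes a point from camera to tool coordinates, whose origin is the TCP and whose axes are the flange's). Camera axes: x right, y down, z forward; pixel columns grow to the right and rows downward; lengths in m; the calibration is good to about 2 mm. A picture is of the moment at which its call begins: read the wrist's pose just before it. There is no depth.
- job_done(): hands the job in, once; it reports no verdict.
The state is a dict: "clock": time; "joint_pos": joint angles; "joint_vel": joint speeds; "tau": joint torques, N m; "eef_pos": TCP position; "tool_rot": TCP orientation; "ft_force": force on the tool from outside, world axes, zero at the start; "ft_torque": the same for the moment, N m; "grip_width": finger opening in m.
Only numpy, scipy, OpenCV 4.12 (cv2) and the standard library are available. Lean on these libraries where they do the work, as an engineer would, in place of code of your own. Each camera call takes 0.05 s, during which the arm holds its last target.

### The job

A brass plug is jammed in the lower end of the short plastic tube on the tilting stand. Swing the tube fully upright over the bowl, then take the long rod out of the wooden block and push it down inside the tube until the plug drops into the bowl. Leave the rod all the way down in the upright tube, its collar on the tube's rim, and leave the short rod in its block.

Things in the scene. Friction and masses are not known exactly. Their poses are not given: they have to be found in the camera images.
- tube_stand: Grey stand fixed to the bench. Origin on the bench right below the tube's pivot, which lies 90 mm up, its axis along the stand's x. Foot 70 x 110 mm and 106 mm high column are 112 mm from the origin along the stand's +x; a bar runs from there to the pivot. Its other sides are open but for the bowl. A lamp hangs over the bench beyond x 0.6, y -0.05 to -0.25: keep the wrist clear of it.
- swing_tube (a joint): Swing of the tube on its pivot in rad: 0 is the start, leaning 0.6 rad from upright towards the stand's -y side; 0.6 is upright, against a firm stop. Stiff: it stays where it is left and needs about 0.1 N m, so 2 N along the arc of the rim (54 mm radius). The rim rises about 18 mm as the tube comes upright; a finger that pushes it quite level rubs on the rim and needs more force, one that rises with it does not.
- tube_mouth (a point): Centre of the tube's open upper end, z along the tube out of the mouth. The pale translucent plastic tube is 80 mm long, 20 mm outside, with a bore of 14 mm that widens in the top 16 mm to a rim 25 mm inside and 31 mm outside. The pivot lies 55 mm below the mouth on the tube's axis; upright, the mouth is 145 mm and the lower end 65 mm above the bench. Two spring jaws 5 mm above the lower end hold the plug; pushing the plug through takes about 6 to 14 N.
- plug: Brass plug 12 mm in diameter and 22 mm long with a conical nose, loose but held nose down by the jaws. Origin at the nose end, z along it to the flat end, which starts about 53 mm below the mouth. Once the rod's tip is about 5 mm below the tube's lower end, the plug has dropped out.
- bowl: Loose dark pewter bowl under the tube, 157 mm across and 32 mm high. Origin at the centre of its underside; its floor is 6 mm thick.
- rod_block: Wooden block fixed to the bench, 50 x 130 mm (x, y) and 47 mm high, origin at the centre of its underside. Two upright holes 35 mm deep, 40 mm either side of the centre along its y axis, each hold a rod; which rod stands in which hole varies.
- long_rod: The long rod, standing tip down in the block; origin at the tip (12 mm above the bench at the start), z along the rod to the handle. Steel shank 8 mm in diameter and 95 mm long, then a collar 30 mm in diameter and 5 mm thick, then a round wooden handle 22 mm in diameter and 40 mm long (100 to 140 mm from the tip). 0.11 kg. Fully down in the tube the tip is 95 mm below the mouth, 15 mm beyond the tube's lower end.
- short_rod: The short rod: same shape and handle but a shank of only 50 mm, too short to reach the plug; its top stands 45 mm lower than the long one's. Origin at the tip.

How it is judged:
By the outcome, as a careful person would: the job done as asked, in the order asked, and still so for the second after the job is handed in, with the robot touching nothing.
It also fails if it takes over 58 s, if anything falls off the work surface, if the arm or the gripper's body presses on something with over 40 N, if the wrist force passes 120 N, or if a joint passes its speed limit or range.

## Working session

There is one attempt and no reset: what is moved stays moved. The work goes in short steps, Python scripts to look and compute and a tool call to move; the robot and the scene stay as the last step left them, time stands still between calls to the robot, and variables do not carry over. Pictures are saved under pics/ and viewed, and the job is handed in when it is done.

Besides the shell and the picture viewer there is one more tool, called after "Call:" as name(argument=value, ...) on one line, values as JSON. move_arm: Moves the arm, as the interface text tells. Its arguments: {"type":"object","properties":{"motion":{"type":"array","items":{"type":"array"}}},"required":["motion"]}

```bash
ls; mkdir -p pics
python3 - <<'E'
from workcell import *
import cv2
o=get_obs()
print({k:o[k] for k in o})
for n in ["side","top","wrist"]:
    c=camera(n)
    cv2.imwrite(f"pics/a_{n}.png",cv2.resize(c["color"][:,:,::-1],(800,600),interpolation=cv2.INTER_CUBIC))
    print(n,{k:c[k] for k in c if k!="color"})
E
```

```text
pics
{'clock': 0.0, 'joint_pos': array([ 1.21999081e+00,  2.41415267e-01,  3.72180549e-03,  1.33521307e+00,
       -2.22697890e-05,  1.57078157e+00]), 'joint_vel': array([ 0.00049242,  0.000592  ,  0.00030742,  0.00063553, -0.00038409,
       -0.0001931 ]), 'tau': array([-9.08978218e-04, -3.72322690e+01,  2.52405846e+01,  1.69655675e-02,
        1.79310553e-05, -2.15506461e-06]), 'eef_pos': array([0.17161396, 0.46894575, 0.2304109 ]), 'tool_rot': array([ 1.74497353e-01,  9.84657078e-01, -1.04085241e-03, -1.73163529e-04]), 'ft_force': array([-0.39947714, -0.10053426,  0.0925806 ]), 'ft_torque': array([-0.03241107,  0.01262741, -0.02933503]), 'grip_width': 0.08541566448670734}
side {'fx': 479.75851989319904, 'fy': 479.75851989319904, 'cx': 253.67692026515223, 'cy': 187.25582409354288, 'rvec': array([ 0.23240411, -2.70759265,  1.3899856 ]), 'tvec': array([0.51807739, 0.01936735, 1.1229095 ])}
top {'fx': 461.42087280930906, 'fy': 461.42087280930906, 'cx': 253.58010043255126, 'cy': 185.84340265285246, 'rvec': array([ 2.14871265, -2.15487605,  0.17638532]), 'tvec': array([0.20740751, 0.49668686, 0.90611532])}
wrist {'fx': 293.46030298330874, 'fy': 293.46030298330874, 'cx': 257.761060617876, 'cy': 194.35526446003587, 'mount': array([[-4.28360272e-04, -9.55714041e-01, -2.94296599e-01,
         7.50614659e-02],
       [ 9.99999684e-01, -6.06318643e-04,  5.13451749e-04,
         1.60941779e-03],
       [-6.69150561e-04, -2.94296286e-01,  9.55713999e-01,
        -1.44264962e-01],
       [ 0.00000000e+00,  0.00000000e+00,  0.00000000e+00,
         1.00000000e+00]])}
```

View pics/a_side.png

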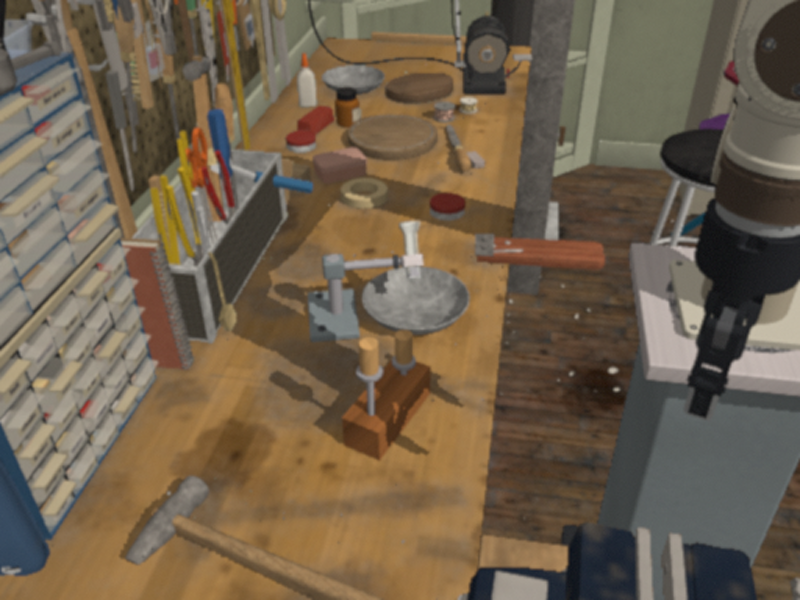

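View pics/a_top.png

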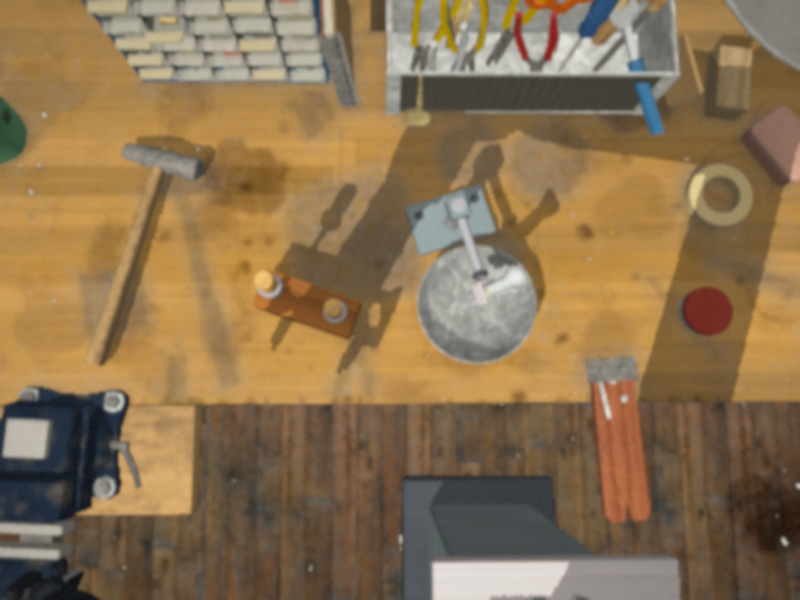

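View pics/a_wrist.png

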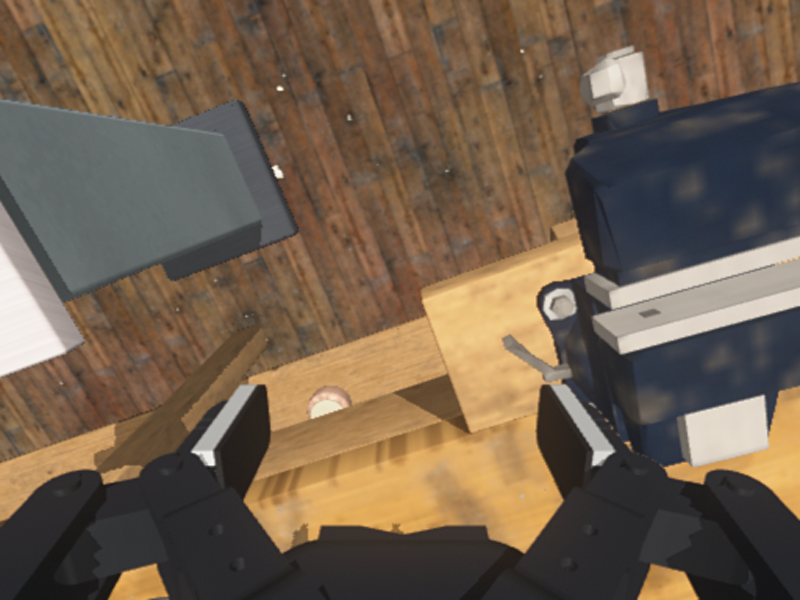

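The top view shows the bowl near (478,303), the tube lying toward the image's right (mouth near (520,278)), and the stand foot near (450,218). The block is at (308,305). Its left rod (265,282) is the taller one, so that's the long rod. Next I'll take enlarged crops.

```bash
cat > h.py <<'E'
import numpy as np, cv2
from scipy.spatial.transform import Rotation as R
def ray(c,u,v):
    Rm=cv2.Rodrigues(c["rvec"])[0]; o=-Rm.T@c["tvec"]
    d=Rm.T@np.array([(u-c["cx"])/c["fx"],(v-c["cy"])/c["fy"],1]); return o,d
def onz(c,u,v,z):
    o,d=ray(c,u,v); return o+d*(z-o[2])/d[2]
def tri(c1,p1,c2,p2):
    o1,d1=ray(c1,*p1);o2,d2=ray(c2,*p2)
    s=np.linalg.lstsq(np.c_[d1,-d2],o2-o1,rcond=None)[0]
    a=o1+d1*s[0];b=o2+d2*s[1]; return (a+b)/2,np.linalg.norm(a-b)
def proj(c,P):
    return cv2.projectPoints(np.atleast_2d(np.array(P,float)),c["rvec"],c["tvec"],np.array([[c["fx"],0,c["cx"]],[0,c["fy"],c["cy"]],[0,0,1.]]),None)[0][:,0]
def wcam(c,obs):
    T=np.eye(4);T[:3,:3]=R.from_quat(obs["tool_rot"]).as_matrix();T[:3,3]=obs["eef_pos"]
    M=np.linalg.inv(T@c["mount"]); c=dict(c);c["rvec"]=cv2.Rodrigues(M[:3,:3])[0].ravel();c["tvec"]=M[:3,3];return c
def crop(c,x,y,w,h,s,fn):
    im=c["color"][y:y+h,x:x+w,::-1]; im=cv2.resize(im,None,fx=s,fy=s,interpolation=cv2.INTER_CUBIC)
    for i in range(0,w,10): cv2.line(im,(i*s,0),(i*s,6 if (x+i)%50 else 14),(0,255,0),1)
    for j in range(0,h,10): cv2.line(im,(0,j*s),(6 if (y+j)%50 else 14,j*s),(0,255,0),1)
    cv2.imwrite(fn,im)
E
python3 - <<'E'
from workcell import *
from h import *
import pickle
t=camera("top");s=camera("side");pickle.dump((t,s),open("c.pkl","wb"))
crop(t,150,110,200,130,4,"pics/b_top.png")
crop(s,190,130,130,170,3,"pics/b_side.png")
print([ -cv2.Rodrigues(c["rvec"])[0].T@c["tvec"] for c in (t,s)])
E
```

```text
[array([0.35860347, 0.22095337, 0.96609722]), array([0.345411  , 0.97747433, 0.67449255])]
```

View pics/b_top.png

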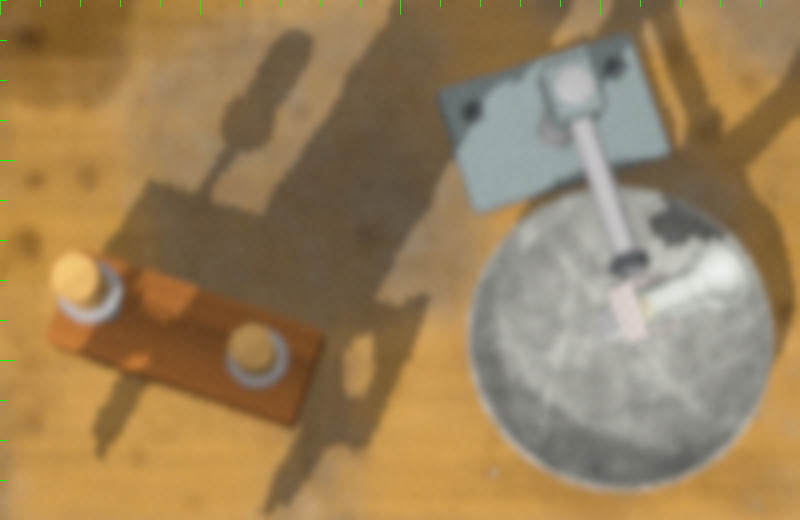

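View pics/b_side.png

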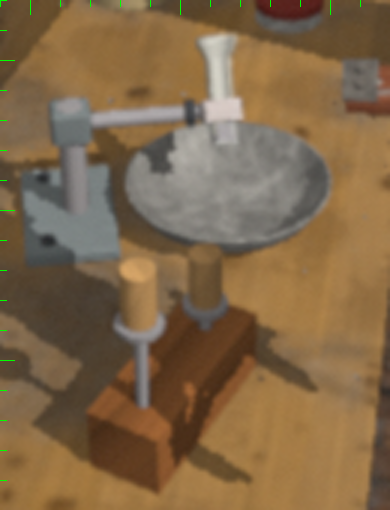

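Run:
```python
from h import *
import pickle
t,s=pickle.load(open("c.pkl","rb"))
T=lambda x,y:(150+x/4,110+y/4)
S=lambda x,y:(190+x/3,130+y/3)
P=lambda n,v:print(n,np.round(v,4))
P("long top",onz(t,*T(75,273),.152)); P("long top side",onz(s,*S(138,266),.152))
P("long collar",onz(t,*T(89,293),.112));P("long collar s",onz(s,*S(139,322),.1095))
P("short top",onz(t,*T(253,346),.107));P("short top s",onz(s,*S(205,252),.107))
P("bowl",onz(t,*T(622,338),.032))
P("column",onz(t,*T(574,86),.106));P("foot corners",np.mean([onz(t,*T(*q),.008) for q in [(440,92),(632,35),(668,153),(477,211)]],0))
P("mouth tri",tri(t,T(722,270),s,S(218,40))[0]);print(tri(t,T(722,270),s,S(218,40))[1])
P("pivot",onz(t,*T(629,311),.09+.01));P("pivot s",onz(s,*S(222,110),.09))
for q in [(75,248),(325,333),(295,425),(50,340)]:P("blk",onz(t,*T(*q),.047))
```

```text
long top [0.4938 0.3591 0.152 ]
long top side [0.4921 0.3559 0.152 ]
long collar [0.491  0.3591 0.112 ]
long collar s [0.4929 0.3561 0.1095]
short top [0.4665 0.2828 0.107 ]
short top s [0.4661 0.2819 0.107 ]
bowl [0.4797 0.0998 0.032 ]
column [0.5922 0.13   0.106 ]
foot corners [0.5988 0.1304 0.008 ]
mouth tri [0.4953 0.0663 0.1338]
0.004960789308731858
pivot [0.4838 0.105  0.1   ]
pivot s [0.4854 0.0935 0.09  ]
blk [0.524  0.3772 0.047 ]
blk [0.4806 0.2511 0.047 ]
blk [0.4344 0.2659 0.047 ]
blk [0.4773 0.3886 0.047 ]
```

Run:
```python
import workcell
print([ (n,getattr(workcell,n)) for n in dir(workcell) if not n.startswith('__')][:30])
```

```text
[('Unreachable', <class 'workcell.Unreachable'>), ('camera', <function make.<locals>.drawn_camera at 0x7f16b5c6c0e0>), ('get_obs', <function make.<locals>.<lambda> at 0x7f16b5c6c5e0>), ('job_done', <function connect.<locals>.done at 0x7f16b5bdf740>), ('pinch_z', 0.0187)]
```

Call:
move_arm(motion=[[0, [-0.9, -0.6, 0], 1], [0, [-1.8, -1.2, 0], 2], [0, [-2.7, -1.8, 0], 3], [0, [-3.6, -2.4, 0], 4], [0, [-4.5, -3, 0], 5], [0, [-5.4, -3.6, 0], 6], [0, [-6.3, -4.2, 0], 7], [0, [-7.2, -4.8, 0], 8], [0, [-8.1, -5.4, 0], 9], [0, [-9.0, -6.0, 0], 9]])

```text
clock: 1.25
eef_pos: [0.468, 0.0642, 0.2314]
tool_rot: [0.603, 0.798, 0.0, 0.0]
ft_force: [1.6, 0.8, 0.2]
grip_width: -0.0
```

Run:
```python
from workcell import *
from h import *
import pickle
o=get_obs();w=wcam(camera("wrist"),o);print(o["eef_pos"],o["clock"],-cv2.Rodrigues(w["rvec"])[0].T@w["tvec"])
pickle.dump(w,open("w.pkl","wb"))
crop(w,0,0,512,384,1,"pics/c_w0.png")
cv2.imwrite("pics/c_w.png",cv2.resize(w["color"][:,:,::-1],(800,600)))
```

```text
[0.46804978 0.06416535 0.23142632] 1.25 [0.44799779 0.13775259 0.37570037]
```

View pics/c_w.png

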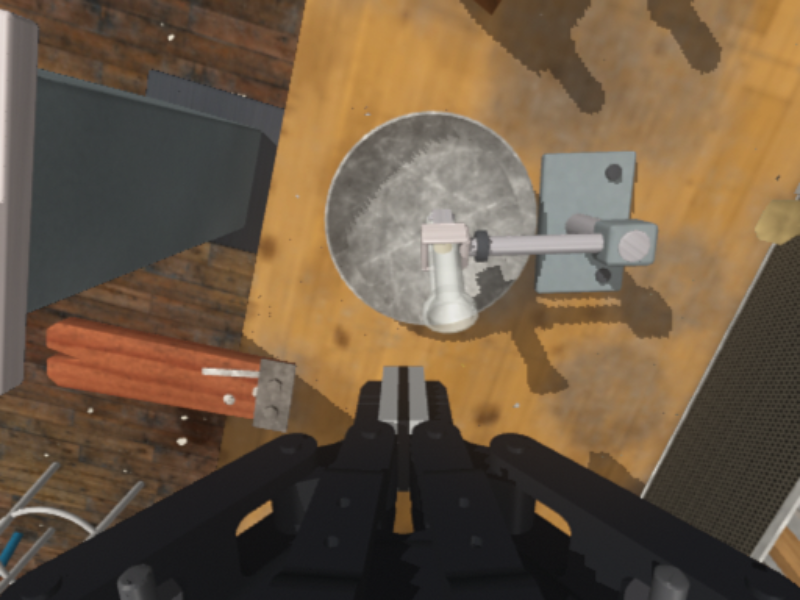

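Run:
```python
from h import *
import pickle
w=pickle.load(open("w.pkl","rb"))
for n,u,v,z in [("mouth",450,313,.1354),("pivot top",444,237,.1),("bartube",545,244,.095),("column",634,245,.106),("foot",587,222,.008),("bowl",433,219,.032)]:
    print(n,np.round(onz(w,u*.64,v*.64,z),4))
```

```text
mouth [0.4949 0.0688 0.1354]
pivot top [0.4839 0.1036 0.1   ]
bartube [0.5457 0.1158 0.095 ]
column [0.5929 0.1304 0.106 ]
foot [0.6019 0.1346 0.008 ]
bowl [0.4809 0.1058 0.032 ]
```

Call:
move_arm(motion=[[0, [-0.5, 0.3, 0], 0], [0, [-0.9, 0.53, 0], 0], [0, [-0.9, 0.53, 0.5], 0], [0, [-0.9, 0.53, 1.0], 0], [0, [-0.9, 0.53, 1.5], 0], [0, [-0.9, 0.53, 2.0], 0], [0, [-0.9, 0.53, 2.25], 0], [0, [-0.9, 0.53, 2.25], 0], [0, [-0.9, 0.53, 2.25], 0], [0, [-0.9, 0.53, 2.25], 0]])

```text
clock: 2.3
eef_pos: [0.5059, 0.0303, 0.1199]
tool_rot: [0.602, 0.798, 0.001, 0.001]
ft_force: [1.1, -0.5, 0.6]
grip_width: -0.0001
```

Run:
```python
from workcell import *
from h import *
o=get_obs();print(o["eef_pos"],o["clock"],o["ft_force"])
c=camera("wrist");s=camera("side")
cv2.imwrite("pics/d_w.png",cv2.resize(c["color"][:,:,::-1],(800,600)))
crop(s,210,110,130,130,5,"pics/d_s.png")
```

```text
[0.50588609 0.03026486 0.11990289] 2.3 [ 1.1156947  -0.48746933  0.62479588]
```

View pics/d_w.png

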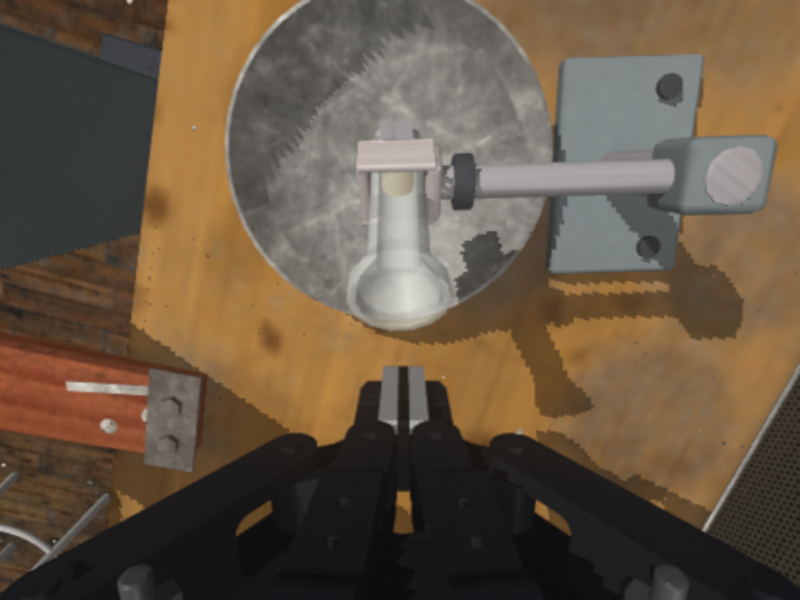

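View pics/d_s.png

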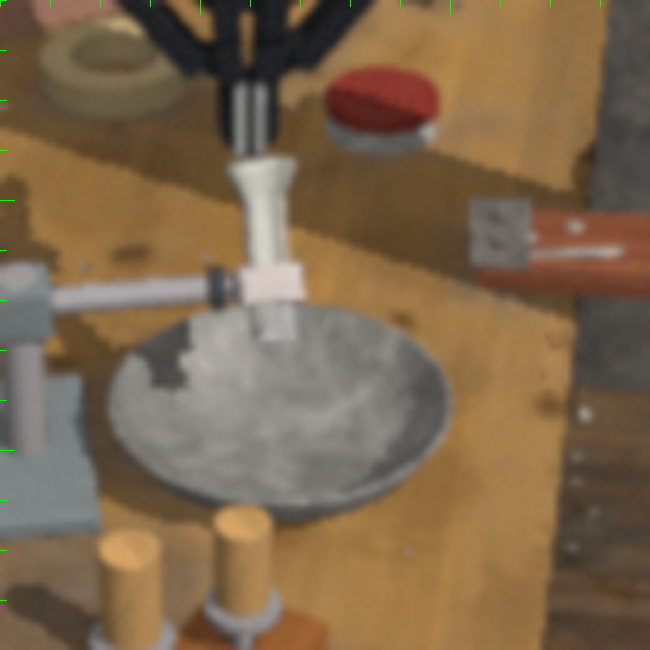

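Call:
move_arm(motion=[[0, [0.2, 0, 0.02], 0], [0, [0.32, 0, 0], 0], [0, [0.38, 0, -0.07], 0], [0, [0.44, 0, -0.13], 0], [0, [0.51, 0, -0.18], 0], [0, [0.58, 0, -0.23], 0], [0, [0.65, 0, -0.27], 0], [0, [0.73, 0, -0.31], 0], [0, [0.81, 0, -0.34], 0], [0, [0.88, 0, -0.37], 0]])

```text
clock: 3.4
eef_pos: [0.4929, 0.0712, 0.1366]
tool_rot: [0.603, 0.798, -0.002, 0.001]
ft_force: [4.5, -10.1, -8.8]
grip_width: 0.0
```

Run:
```python
from workcell import *
from h import *
o=get_obs();print(o["eef_pos"],o["clock"],o["ft_force"])
c=camera("wrist");s=camera("side")
cv2.imwrite("pics/e_w.png",cv2.resize(c["color"][:,:,::-1],(800,600)))
crop(s,210,110,130,130,5,"pics/e_s.png")
```

```text
[0.4928586  0.07118014 0.13663816] 3.4 [  4.51105381 -10.05113094  -8.77150998]
```

View pics/e_w.png

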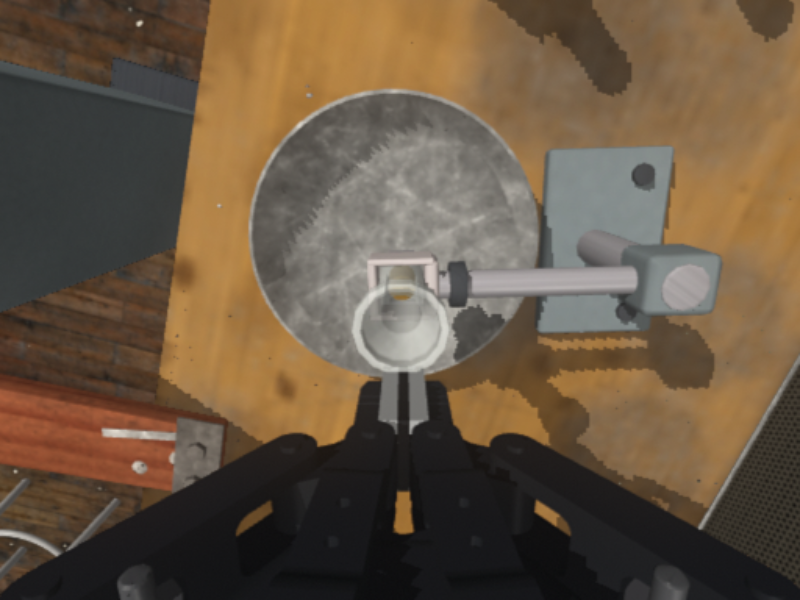

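View pics/e_s.png

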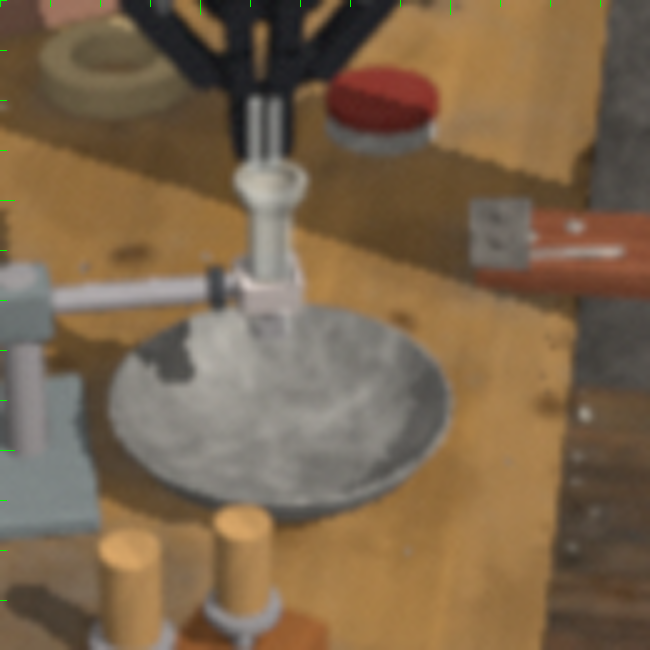

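Call:
move_arm(motion=[[0, [0.02, 0, -0.01], 0], [0, [0.04, 0, -0.02], 0], [0, [0.06, 0, -0.02], 0], [0, [0.08, 0, -0.03], 0], [0, [0.1, 0, -0.03], 0], [0, [0.1, 0, -0.03], 0], [0, [0.1, 0, -0.03], 0], [0, [0.1, 0, -0.03], 0], [0, [0.1, 0, -0.03], 0], [0, [0.1, 0, -0.03], 0]])

```text
clock: 4.5
eef_pos: [0.4927, 0.0715, 0.1369]
tool_rot: [0.604, 0.797, -0.005, 0.004]
ft_force: [8.2, -17.5, -10.6]
grip_width: -0.0003
```

Call:
move_arm(motion=[[0, [-0.4, 0, 0], 0], [0, [-0.9, 0, 0], 0], [0, [-1.0, 0, -0.5], 0], [0, [-1.0, 0, -1.4], 0], [0, [-0.6, 0, -2.3], 0], [0, [0, 0, -2.6], 0], [0, [0, 0, -2.6], 0], [0, [0, 0, -2.6], 0], [0, [0, 0, -2.6], 0], [0, [0, 0, -2.6], 0]])

```text
clock: 5.5
eef_pos: [0.491, 0.0767, 0.2674]
tool_rot: [0.603, 0.798, -0.001, -0.001]
ft_force: [-0.5, -0.6, 1.3]
grip_width: -0.0001
```

Run:
```python
from workcell import *
from h import *
import pickle
o=get_obs();print(o["eef_pos"],o["clock"],o["ft_force"])
w=wcam(camera("wrist"),o);s=camera("side");t=camera("top")
pickle.dump((t,s,w),open("f.pkl","wb"))
cv2.imwrite("pics/f_w.png",cv2.resize(w["color"][:,:,::-1],(800,600)))
crop(s,240,130,80,80,8,"pics/f_s.png")
```

```text
[0.49095392 0.07671603 0.26735272] 5.5 [-0.47449443 -0.62929171  1.32798885]
```

View pics/f_w.png

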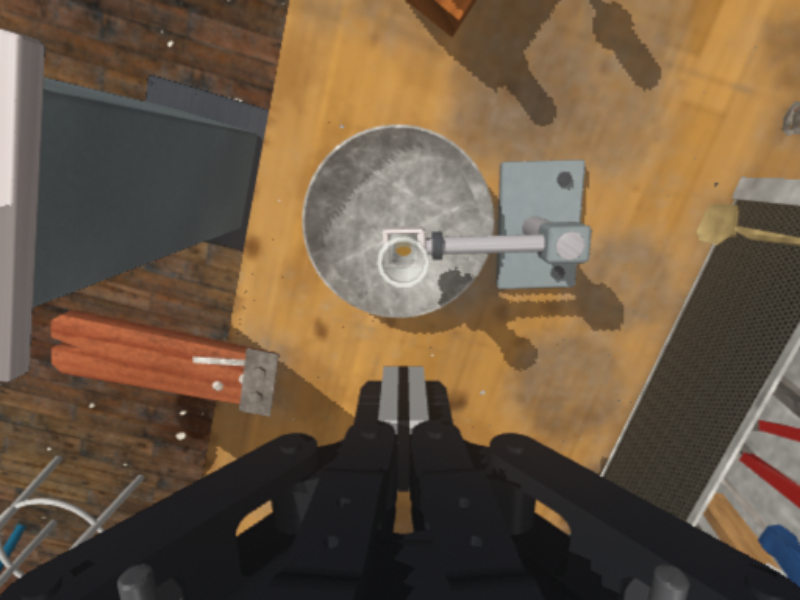

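View pics/f_s.png

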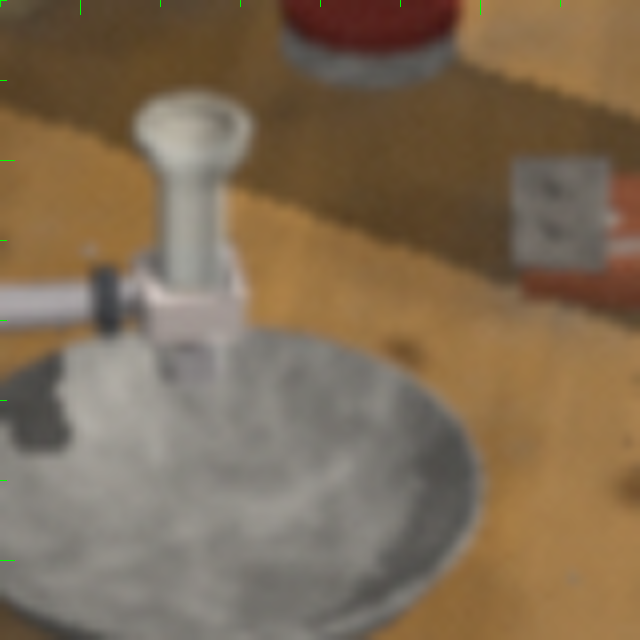

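Run:
```python
from h import *
import pickle
t,s,w=pickle.load(open("f.pkl","rb"))
print("w",onz(w,403*.64,262*.64,.145),"s",onz(s,240+193/8,130+127/8,.145))
print("bar w",onz(w,490*.64,244*.64,.09),"col",onz(w,570*.64,246*.64,.106), "foot",onz(w,542*.64,225*.64,.008))
print("tri",tri(w,(403*.64,262*.64),s,(240+193/8,130+127/8)))
crop(t,270,150,90,75,8,"pics/f_t.png")
```

```text
w [0.48621562 0.09648737 0.145     ] s [0.48487462 0.09582823 0.145     ]
bar w [0.54479188 0.11456575 0.09      ] col [0.59318564 0.12972154 0.106     ] foot [0.60179062 0.13367031 0.008     ]
tri (array([0.48549301, 0.09646007, 0.14533881]), np.float64(0.0014197345671642287))
```

View pics/f_t.png

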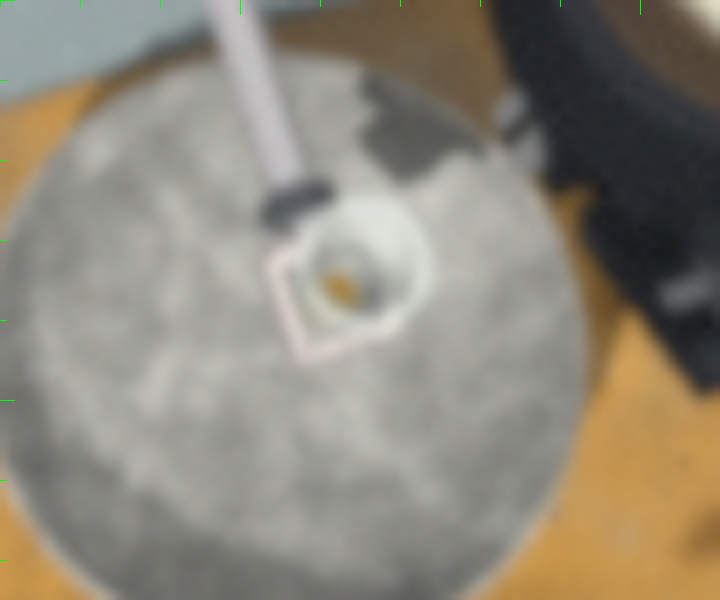

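Call:
move_arm(motion=[[60, [0.6, 0.2, 0], -1], [60, [1.2, 0.4, 0], -2], [60, [1.9, 0.6, 0], -3], [60, [2.6, 0.8, 0], -4], [60, [3.3, 1.0, 0], -5], [60, [4.0, 1.2, 0], -6], [60, [4.7, 1.4, 0], -7], [60, [5.2, 1.5, 0], -8], [60, [5.38, 1.55, 0], -9], [60, [5.38, 1.55, 0], -9]])

```text
clock: 6.65
eef_pos: [0.4921, 0.3584, 0.2676]
tool_rot: [0.174, 0.985, -0.0, -0.001]
ft_force: [-0.5, -0.3, -0.8]
grip_width: 0.0599
```

Run:
```python
from workcell import *
from h import *
import pickle
o=get_obs();print(o["eef_pos"],o["clock"],o["ft_force"],o["grip_width"],o["tool_rot"])
w=wcam(camera("wrist"),o)
pickle.dump(w,open("g.pkl","wb"))
cv2.imwrite("pics/g_w.png",cv2.resize(w["color"][:,:,::-1],(800,600)))
```

```text
[0.49210664 0.35841749 0.2676404 ] 6.65 [-0.47426901 -0.33739408 -0.82955213] 0.05992328802554851 [ 1.73653972e-01  9.84806469e-01 -4.39199127e-04 -5.69344428e-04]
```

View pics/g_w.png

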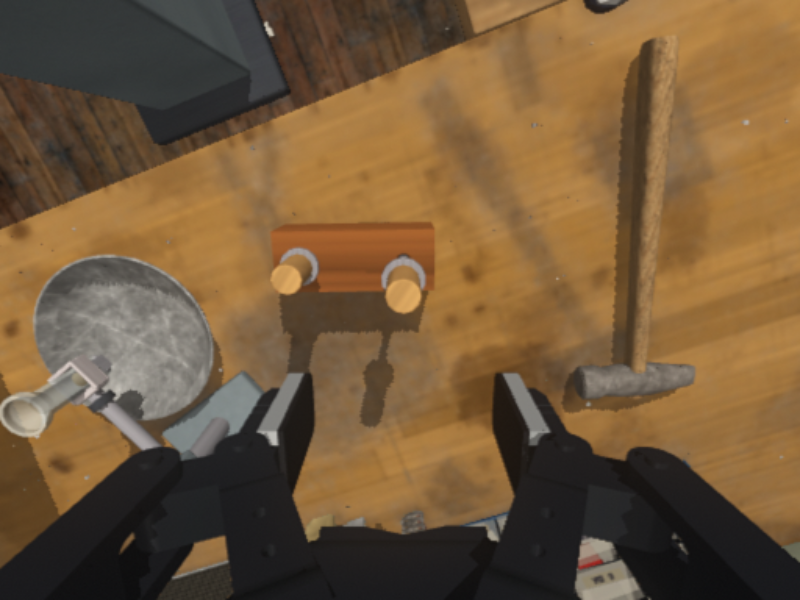

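Run:
```python
from h import *
import pickle
w=pickle.load(open("g.pkl","rb"))
a=onz(w,404*.64,295*.64,.152);b=onz(w,404*.64,274*.64,.1095)
print(a,b,onz(w,288*.64,279*.64,.107),onz(w,25*.64,413*.64,.145))
Rt=R.from_quat([.17365,.9848,0,0]).as_matrix()
print((Rt.T@(np.array([a[0],a[1],.118])-np.array([.4921,.3584,.2676])))/.05)
```

```text
[0.49245153 0.3608099  0.152     ] [0.49003134 0.36178962 0.1095    ] [0.46670768 0.28578974 0.107     ] [0.48486838 0.09849178 0.145     ]
[0.00987842 0.04769588 2.992     ]
```

Call:
move_arm(motion=[[60, [0, 0.02, 0.6], 0], [60, [0, 0.02, 1.2], 0], [60, [0, 0.02, 1.8], 0], [60, [0, 0.02, 2.3], 0], [60, [0, 0.02, 2.7], 0], [60, [0, 0.02, 2.95], 0], [60, [0, 0.02, 2.95], 0], [60, [0, 0.02, 2.95], 0], [10, [0, 0.02, 2.95], 0], [10, [0, 0.02, 2.95], 0]])

```text
clock: 7.7
eef_pos: [0.4936, 0.3586, 0.1228]
tool_rot: [0.175, 0.985, 0.001, 0.001]
ft_force: [-0.3, -0.3, -0.2]
grip_width: 0.0319
```

Call:
move_arm(motion=[[10, [0, 0, 0], 0], [10, [0, 0, 0], 0], [10, [0, 0, 0], 0], [10, [0, 0, 0], 0], [10, [0, 0, 0], 0], [10, [0, 0, 0], 0], [10, [0, 0, 0], 0], [10, [0, 0, 0], 0], [10, [0, 0, 0], 0], [10, [0, 0, 0], 0]])

```text
clock: 8.7
eef_pos: [0.4934, 0.3585, 0.1226]
tool_rot: [0.175, 0.985, 0.001, 0.001]
ft_force: [-0.7, -0.0, 5.7]
grip_width: 0.0205
```

Run:
```python
from workcell import *
from h import *
o=get_obs();print(o["eef_pos"],o["clock"],o["ft_force"],o["grip_width"],o["tool_rot"])
w=camera("wrist");s=camera("side")
cv2.imwrite("pics/h_w.png",cv2.resize(w["color"][:,:,::-1],(640,480)))
crop(s,190,180,130,120,5,"pics/h_s.png")
```

```text
[0.4933714  0.35848967 0.12264707] 8.7 [-0.66088623 -0.01096677  5.74875123] 0.02046215068769652 [1.74510325e-01 9.84654688e-01 7.24256993e-04 8.75701609e-04]
```

View pics/h_w.png

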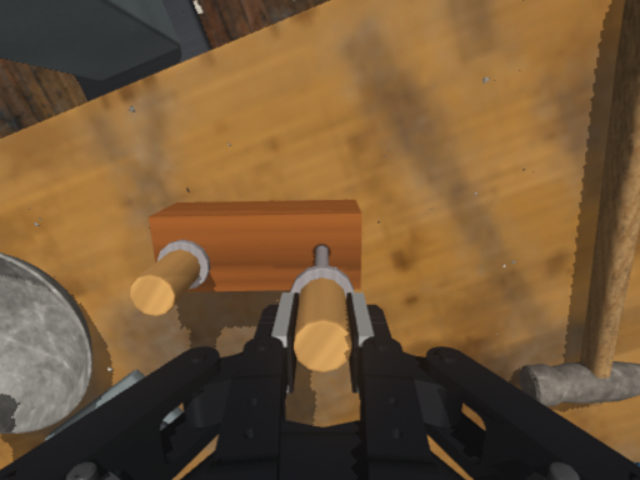

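View pics/h_s.png

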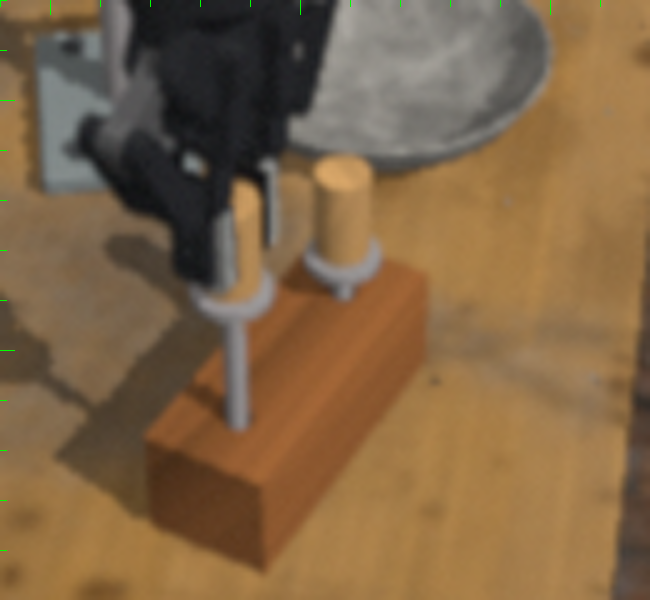

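Call:
move_arm(motion=[[10, [0, 0, -0.2], 0], [10, [0, 0, -0.5], 0], [10, [0, 0, -0.9], 0], [10, [0, 0, -1.3], 0], [10, [0, 0, -1.7], 0], [10, [0, 0, -2.2], 0], [10, [0, 0, -2.7], 0], [10, [0, 0, -3.2], 0], [10, [0, 0, -3.3], 0], [10, [0, 0, -3.3], 0]])

```text
clock: 9.8
eef_pos: [0.493, 0.3584, 0.2869]
tool_rot: [0.174, 0.985, 0.001, 0.001]
ft_force: [-0.0, -0.3, -2.1]
grip_width: 0.0201
```

Run:
```python
from workcell import *
from h import *
import pickle
o=get_obs();print(o["eef_pos"],o["clock"],o["ft_force"],o["grip_width"],o["tool_rot"])
t=camera("top");s=camera("side");w=wcam(camera("wrist"),o);pickle.dump((t,s,w,o),open("i.pkl","wb"))
cv2.imwrite("pics/i_w.png",cv2.resize(w["color"][:,:,::-1],(640,480)))
crop(s,190,80,150,150,4,"pics/i_s.png")
```

```text
[0.49304064 0.35842593 0.28692356] 9.8 [-0.0114445  -0.26153557 -2.09541134] 0.0200622784343429 [1.74468441e-01 9.84662410e-01 6.33157082e-04 5.47553672e-04]
```

View pics/i_w.png

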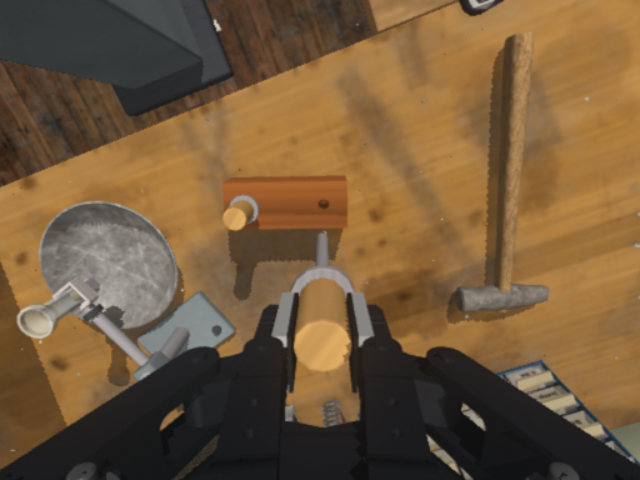

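View pics/i_s.png

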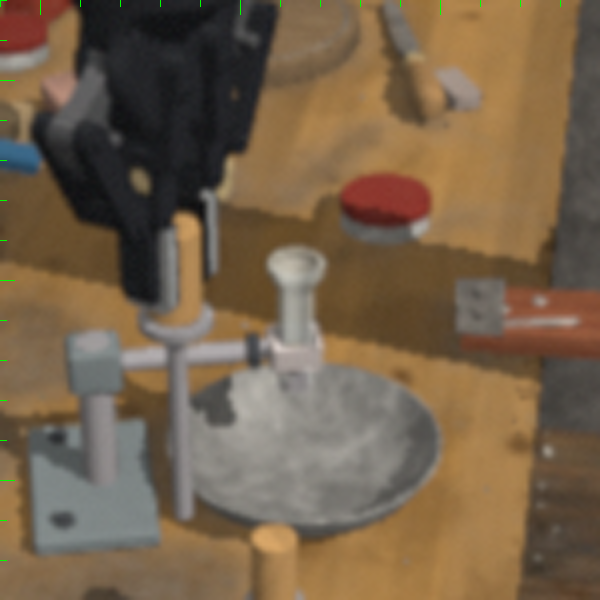

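Run:
```python
from h import *
import pickle
t,s,w,o=pickle.load(open("i.pkl","rb"))
tip=tri(s,(190+185/4,80+518/4),w,(322*.8,234*.8));print(tip)
print(onz(s,190+185/4,80+517/4,.177),onz(w,322*.8,234*.8,.177), onz(s,190+178/4,80+320/4,.2715))
crop(t,140,100,120,120,5,"pics/i_t.png")
Rt=R.from_quat(o["tool_rot"]).as_matrix()
print((Rt.T@(np.array([.4855,.0965,.2869])-o["eef_pos"]))/.05)
```

```text
(array([0.49017369, 0.36121533, 0.17652445]), np.float64(0.0007268805869602094))
[0.48979578 0.36124898 0.177     ] [0.49042332 0.36125944 0.177     ] [0.49058796 0.35657251 0.2715    ]
[-1.6582484  -4.97141898 -0.00525582]
```

View pics/i_t.png

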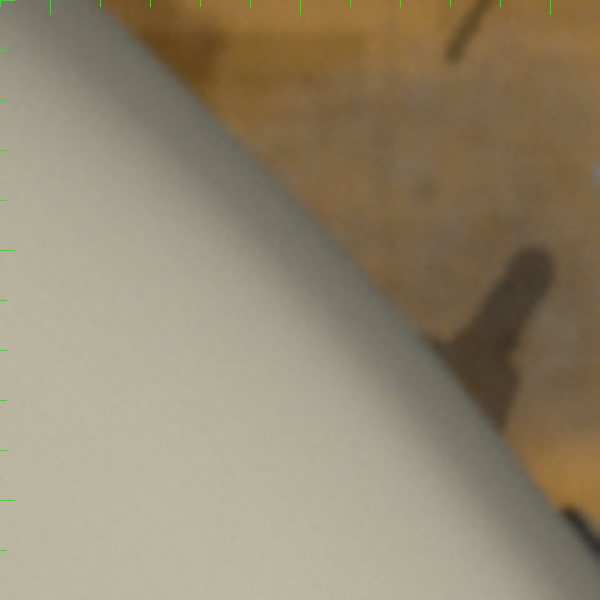

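Call:
move_arm(motion=[[10, [-0.2, -0.6, 0], 0], [10, [-0.4, -1.2, 0], 0], [10, [-0.6, -1.8, 0], 0], [10, [-0.85, -2.5, 0], 0], [10, [-1.1, -3.2, 0], 0], [10, [-1.3, -3.8, 0], 0], [10, [-1.5, -4.4, 0], 0], [10, [-1.65, -4.8, 0], 0], [10, [-1.71, -4.99, 0], 0], [10, [-1.71, -4.99, 0], 0]])

```text
clock: 10.95
eef_pos: [0.4868, 0.0935, 0.2855]
tool_rot: [0.176, 0.984, -0.0, -0.001]
ft_force: [0.1, 0.6, -0.6]
grip_width: 0.0205
```

Run:
```python
from workcell import *
from h import *
import pickle
o=get_obs();print(o["eef_pos"],o["clock"],o["ft_force"],o["grip_width"],o["tool_rot"])
t=camera("top");s=camera("side");w=wcam(camera("wrist"),o);pickle.dump((t,s,w,o),open("j.pkl","wb"))
cv2.imwrite("pics/j_w.png",cv2.resize(w["color"][100:300,150:380,::-1],None,fx=3,fy=3))
crop(s,220,80,100,120,5,"pics/j_s.png")
```

```text
[0.48681872 0.09348926 0.2854774 ] 10.95 [ 0.11503318  0.56054585 -0.60165441] 0.020464310817934206 [ 1.75529782e-01  9.84473734e-01 -2.16152672e-04 -8.46529092e-04]
```

View pics/j_w.png

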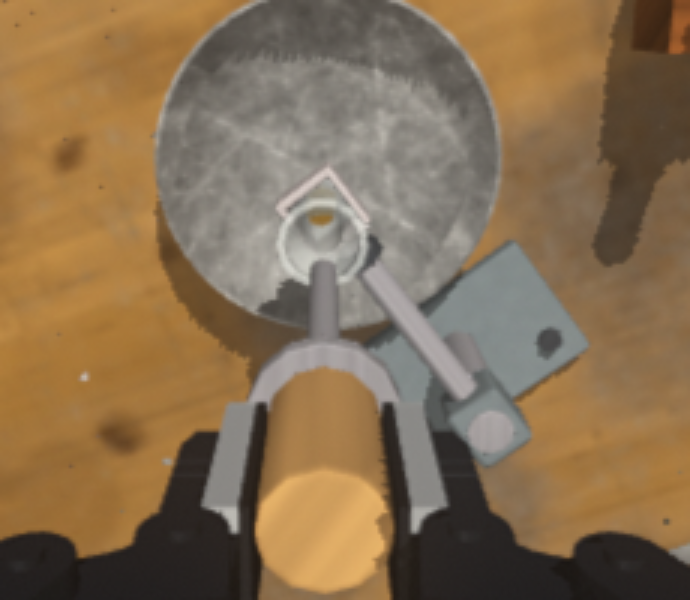

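View pics/j_s.png

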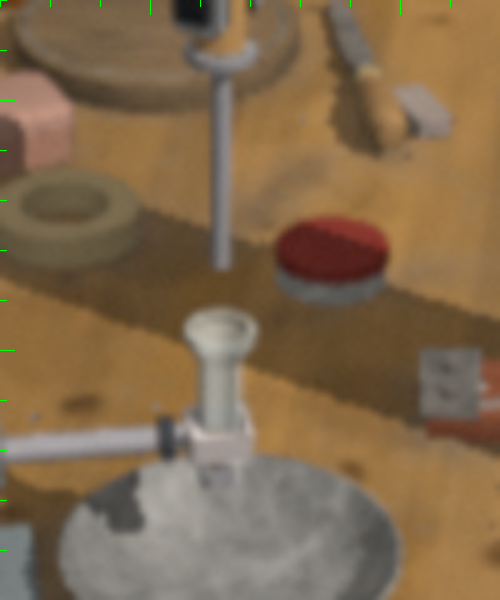

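Run:
```python
from h import *
import pickle
t,s,w,o=pickle.load(open("j.pkl","rb"))
ws=lambda x,y:(150+x/3,100+y/3)
sp=lambda x,y:(220+x/5,80+y/5)
print("tip",onz(w,*ws(323,268),.175),tri(s,sp(222,266),w,ws(323,268)))
print("mouth",onz(w,*ws(322,245),.145),tri(s,sp(221,330),w,ws(322,245)))
```

```text
tip [0.48591915 0.09551151 0.175     ] (array([0.48498286, 0.09564129, 0.17617584]), np.float64(0.0011956786178175666))
mouth [0.48639638 0.09496793 0.145     ] (array([0.48568101, 0.09491621, 0.14434865]), np.float64(0.0016979747654727578))
```

Call:
move_arm(motion=[[10, [0, 0, 0.15], 0], [10, [0, 0, 0.3], 0], [10, [0, 0, 0.45], 0], [10, [0, 0, 0.6], 0], [10, [0, 0, 0.75], 0], [10, [0, 0, 0.9], 0], [10, [0, 0, 1.1], 0], [10, [0, 0, 1.3], 0], [10, [0, 0, 1.45], 0], [10, [0, 0, 1.55], 0]])

```text
clock: 12.1
eef_pos: [0.4869, 0.0943, 0.2078]
tool_rot: [0.175, 0.985, -0.0, -0.001]
ft_force: [0.4, -0.7, -2.2]
grip_width: 0.0205
```

Call:
move_arm(motion=[[10, [0, 0, 0.1], 0], [10, [0, 0, 0.2], 0], [10, [0, 0, 0.3], 0], [10, [0, 0, 0.4], 0], [10, [0, 0, 0.5], 0], [10, [0, 0, 0.6], 0], [10, [0, 0, 0.7], 0], [10, [0, 0, 0.8], 0], [10, [0, 0, 0.9], 0], [10, [0, 0, 0.95], 0]])

```text
clock: 13.1
eef_pos: [0.4869, 0.0943, 0.1606]
tool_rot: [0.174, 0.985, -0.0, -0.001]
ft_force: [-2.3, 0.3, 12.7]
grip_width: 0.0208
```

Run:
```python
from workcell import *
from h import *
o=get_obs();print(o["eef_pos"],o["clock"],o["ft_force"],o["grip_width"],o["tool_rot"])
s=camera("side");w=camera("wrist")
cv2.imwrite("pics/k_w.png",cv2.resize(w["color"][100:300,150:380,::-1],None,fx=3,fy=3))
crop(s,220,100,100,120,5,"pics/k_s.png")
```

```text
[0.48690652 0.09433235 0.1605556 ] 13.1 [-2.34384837  0.29155817 12.65064878] 0.02081335718278588 [ 1.74498603e-01  9.84657223e-01 -2.30283520e-04 -5.80813986e-04]
```

View pics/k_w.png

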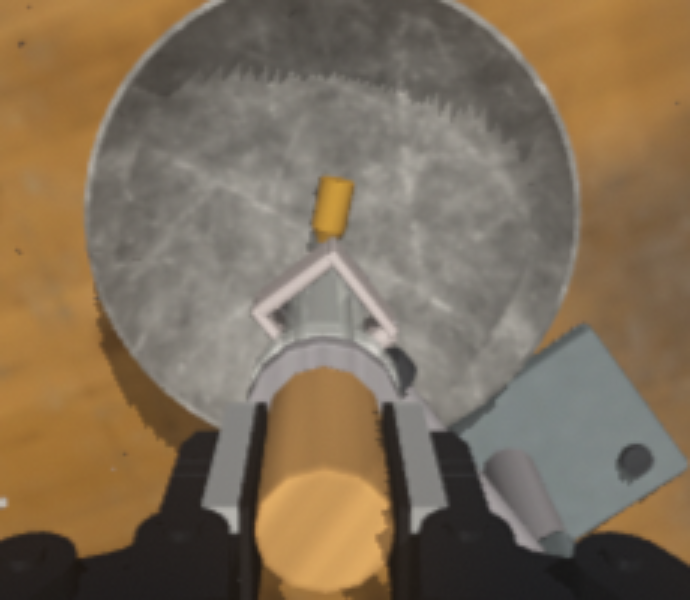

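View pics/k_s.png

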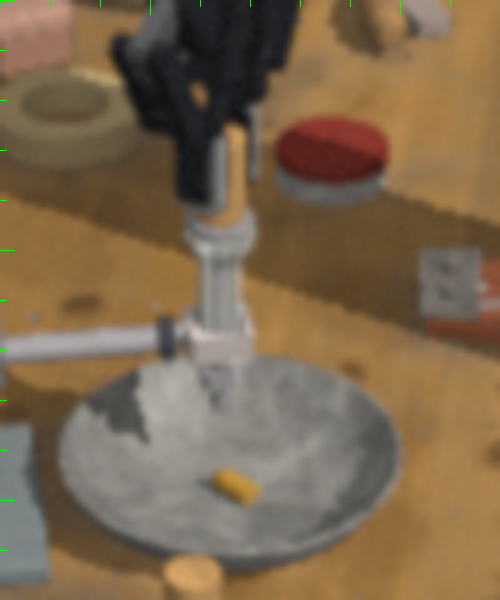

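Call:
move_arm(motion=[[10, [0, 0, 0.04], 0], [10, [0, 0, 0.04], 0], [10, [0, 0, 0.0], 0], [30, [0, 0, -0.02], 0], [45, [0, 0, -0.02], 0], [45, [0, 0, -0.02], 0], [45, [0, 0, -0.02], 0], [45, [0, 0, -0.02], 0], [45, [0, 0, -0.02], 0], [45, [0, 0, -0.02], 0]])

```text
clock: 14.2
eef_pos: [0.4873, 0.0944, 0.1623]
tool_rot: [0.175, 0.985, -0.0, -0.0]
ft_force: [0.1, -0.4, -0.5]
grip_width: 0.045
```

Call:
move_arm(motion=[[45, [0, 0, -0.2], 0], [45, [0, 0, -0.5], 0], [45, [0, 0, -0.8], 0], [45, [0, 0, -1.2], 0], [45, [0, 0, -1.6], 0], [45, [0, 0, -2.0], 0], [45, [0, 0, -2.4], 0], [45, [0, 0, -2.4], 0], [45, [0, 0, -2.4], 0], [45, [0, 0, -2.4], 0]])

```text
clock: 15.2
eef_pos: [0.4868, 0.0943, 0.2815]
tool_rot: [0.175, 0.985, -0.0, -0.001]
ft_force: [-0.0, -0.4, -0.0]
grip_width: 0.0449
```

Run:
```python
from workcell import *
from h import *
o=get_obs();print(o["eef_pos"],o["clock"],o["ft_force"],o["grip_width"])
s=camera("side");w=wcam(camera("wrist"),o)
cv2.imwrite("pics/l_w.png",cv2.resize(w["color"][:,:,::-1],(800,600)))
crop(s,200,100,120,150,4,"pics/l_s.png")
import pickle;pickle.dump((s,w),open("l.pkl","wb"))
```

```text
[0.48681515 0.09431929 0.28146866] 15.2 [-0.04344702 -0.41837735 -0.02042033] 0.04488436943977491
```

View pics/l_w.png

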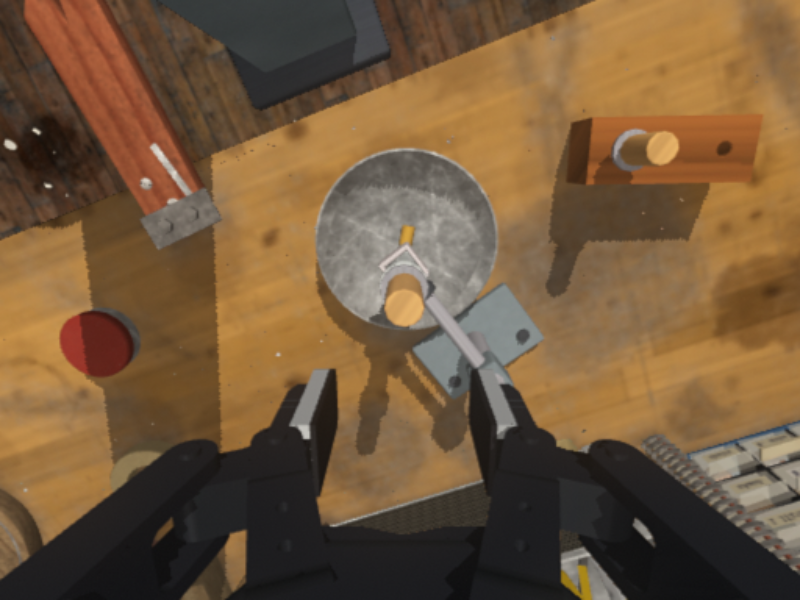

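View pics/l_s.png

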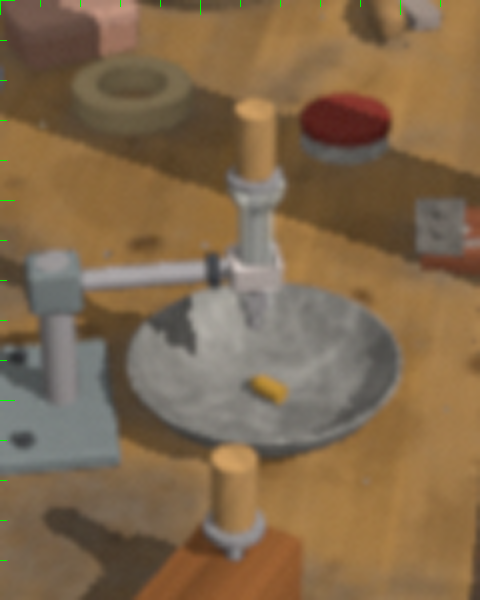

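Run:
```python
from h import *
import pickle
s,w=pickle.load(open("l.pkl","rb"))
print(tri(s,(200+255/4,100+108/4),w,(405*.64,307*.64)))
for P in [(.486,.0963,.19),(.486,.0963,.15),(.486,.0963,.145)]:
    a=proj(s,P)[0];b=proj(w,P)[0];print(P,(a-[200,100])*4,b/.64)
```

```text
(array([0.48603317, 0.09748115, 0.19187043]), np.float64(0.0010264424053909637))
(0.486, 0.0963, 0.19) [254.48638869 109.77602309] [402.59214792 305.72248649]
(0.486, 0.0963, 0.15) [254.31831011 175.73654587] [402.62070746 286.60760276]
(0.486, 0.0963, 0.145) [254.29783278 183.77264026] [402.6237478  284.57270793]
```

```bash
python3 -c "
from workcell import *
print(job_done())"
```

```text
the job is handed in; nothing more can be done
None
```

The job is done and was handed in at about 15 s, well inside the 58 s limit. I swung the tube up against its stop, then lifted the long rod from its hole and pushed it down the tube. The plug dropped into the bowl, and I let go and backed the arm off about 12 cm.

Last checks:
- **Tube:** it is upright. At the stop, the push force went from about 11 N to 19 N with almost no further movement. Once I backed off, the mouth measured 145 mm high, directly over the pivot.
- **Plug:** it is lying in the bowl in both the wrist and side pictures.
- **Long rod:** it is fully down and vertical, with its collar on the rim. The handle top measured 192 mm high, where 190 mm was expected, which is within the camera error.
- **Short rod:** it is still in its block, as asked.
- **Robot:** it touches nothing, and the wrist force read about 0 N. The highest wrist force I read was about 22 N.

None of the checks failed. Early camera readings disagreed by 2–5 mm in places (5 mm for the long rod); later readings at the tube agreed to about 1–2 mm.

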